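Reset the flue thermometer's tell-tale hand on the mantel

TASK

The phone stand has been left with its arm leaning over the flue thermometer, whose tell-tale hand still marks the last fire. Fold the arm of the stand right back out of the way and turn the thermometer's reset lever anticlockwise until its hand is fully home against the zero stop, without forcing it. Leave everything else on the mantel standing where it is.

Things in the scene. Friction and masses are not known exactly. Their poses are not given: they have to be found in the camera images.
- gauge: grey steel case of the flue thermometer, fixed to the mantel: 140 x 140 footprint, its top panel sloping down by 15 degrees along the case's +x (55 high at the -x edge, 17 high at the +x edge). Origin: centre of the underside; x points down the slope, z up
- dial: round dial on the case's panel, 114 across. Origin: on the reset lever's turning axis, on the upper face of the flat window, 48 above the mantel. z is the window's outward normal, x points down the slope. The bezel stands 2 above the window. Angles on it run from x towards y (anticlockwise from above): the zero mark and stop lie at -45 deg, the scale runs 270 deg clockwise
- telltale (a joint): angle of the tell-tale hand and the reset lever above it, which turn as one about the dial's z: 0 at the zero stop, grows clockwise (from above) to 4.71; the lever's long side points at (-45 deg - this angle) on the dial. Held by friction alone (0.05 N m), it stays where left. The dark hand under the window lies below the lever's long side; the thin black temperature hand is fixed at zero
- lever_tip (a point): end of the reset lever's long side, at mid-height. The lever is a straight steel bar over the window, 8 wide, from 16 behind the axis to 42 in front of it, underside 5 and top 19 above the window, with a round boss 18 across and 17 high at the axis
- phone_stand: base of the folding aluminium phone stand, fixed to the mantel on the gauge's +y side: plate 80 (x) x 88 (y, from 22 on the gauge's side of the hinge to 66 behind it), 7 high, two hinge cheeks 32 high. Origin: on the mantel straight below the hinge axis, which lies 30 up and runs along the body's x; -y points towards the gauge, z up
- stand_arm (a joint): angle of the stand's arm: 0 when folded right back on its stop (leaning 20 deg past upright, away from the gauge); grows as it leans over the gauge (0.35 is upright; starts at 1.05 to 1.26). Friction hinge (0.12 N m), stays where left; arm 0.08 kg. Two bars 32 across in all, up to 70 from the hinge axis, then a flat head plate 72 wide (along the hinge), 5 thick, from 66 to 118
- head_edge (a point): middle of the free edge of the arm's head plate, 118 from the hinge axis. On the gauge's side of the arm a phone lip, 60 wide, stands out 17 at 64 to 75 from the hinge
- snow_globe: snow globe, loose, 0.45 kg: round wooden foot 80 across and 30 high, glass ball 82 across, 108 high in all. Origin: centre of the underside, z up
- candlestick: steel candlestick with a candle, loose, 0.55 kg: foot 76 across, stem about 20 to 36 across, candle 22 across, 179 high in all. Origin: centre of the underside, z up
- cactus_pot: terracotta pot with a cactus, loose, 0.4 kg: rim 74 across at 66 high, 120 high in all. Origin: centre of the underside, z up
- dinosaur: plastic long-necked dinosaur, loose, 0.09 kg: 166 long (head 77 in front of the origin along its x, tail tip 89 behind), 47 wide, 102 high at the head. Origin: on the mantel under the middle of its belly, z up
- matchbox: large cardboard box of matches lying flat, loose: 112 (x) x 66 (y) x 23 high. Origin: centre of the underside
- photo_frame: standing photo frame with an easel leg behind, loose: 134 wide (y), 180 high, footprint about 80 deep (from 65 behind the origin to 15 in front along x). Origin: on the mantel under the frame's foot, z up
- remote: black remote control lying flat, loose: 150 (x) x 45 (y) x 18 high. Origin: centre of the underside

How it is judged:
By the outcome, as a careful person would: the job done as asked, in the order asked, and still so for the second after the job is handed in, with the robot touching nothing.
It also fails if it takes over 64 s, if anything falls off the work surface, if the arm or the gripper's body presses on something with over 40 N, if the wrist force passes 120 N, or if a joint passes its speed limit or range.

ROBOT

A 6-joint arm with a two-finger parallel gripper is mounted at the origin on the work surface. World frame = base frame: x ahead of the robot, y to its left, z up, the work surface at z = 0. Lengths are in mm, angles in degrees, forces in N, time in s.
With the tool pointing down it reaches from about 375 to 900 mm from the base axis. Payload 3.1 kg.
Tool frame: the origin (TCP) lies at the very end of the fingers, on their centre line; the grasp point (between the pads) lies behind it (env.grip_depth is the z of the grasp point in the tool frame, in mm); z points along the fingers, y is the line along which they close (so a half turn about z gives the same grasp; the last joint's range is limited). The gripper opens to 87 mm and grips with 3 to 60 N. Pads are 19 mm wide; open, the fingers measure 117 mm over their backs; the gripper's body (75 mm by 190 mm) begins 51 mm behind the grasp point.
Start: joints at [60.017, 30.224, 82.088, -0, 67.689, -10.227], TCP at [211.214, 588.205, 222.548] pointing down, gripper open.
Joint ranges: [-176.69, 176.69], [-43.24, 126.21], [12.49, 139.97], [-82, 262], [0, 151.66], [-163.58, 163.58]. Speed limits (degrees/s): [159.86, 159.86, 180, 180, 180, 180].

INTERFACE

Orientations are given as a 3x3 rotation matrix whose columns are the frame's x, y, z axes.
In Python, from rig import env, optics gives the robot as it stands.
- The arm moves only by the shell command python3 -m pendant 'ROWS' [OPENING]. ROWS is a JSON object of lists of equal length, an entry for each row: "delta_pos": the shift along the tool's x, y, z in m, a list of three; "spin": the turn about the tool's z in degrees. In form: {"delta_pos": [[dx, dy, dz], ...], "spin": [spin, ...]}. A call has exactly 10 rows; each row is the pose to reach, as a shift and turn from the pose commanded when the call began, along the tool's axes at that moment; what a row does not reach only later rows make up. A row lasts 1/8 s, in which the tool goes at most 62.5 mm and 10.7 degrees, less where a joint would pass 70% of its speed; a pose out of reach is approached as far as the arm can. A call with a gripper value outside its range is refused whole. OPENING is the closure, from -1 (fully open) to 1 (shut), set as the call begins (- or left out, the last holds). The fingers move at their own pace and stop on an object; the grip force is fixed at half the most. Time passes only in rows, so rows that repeat a pose let the fingers close, or fill a call up. It gives the time, the measured TCP pose, the force, the opening and the grip force at its end, in the units of the state.
- env.read_state(): the state, without advancing time (a new reading comes with each control period).
- optics.snapshot(name): name is "scene" or "top" or "wrist"; returns the picture (400x640x3 uint8, blue, green, red); there is no depth.
- optics.camera_params(name): a dict with "fx", "fy", "cx", "cy" (pixels), "rvec" (rotation vector, rad) and "tvec" (3), from world to camera coordinates, as OpenCV has them; the wrist camera has in their place "hand_eye" (4x4, takes a point from camera to tool coordinates, whose origin is the TCP and whose axes are the flange's). Camera axes: x right, y down, z forward; pixel columns grow to the right and rows downward; lengths in mm; the calibration is good to about 2 mm. A picture is of the moment at which its call begins: read the wrist's pose just before it. camera_params takes no time and is no camera call.
- env.close_job(): hands the job in; it is judged then, once.
The state is a dict: "t": time; "joints": joint angles; "joint_velocities": joint speeds; "joint_efforts": joint torques, N m; "position": TCP position; "tcp_rot": TCP orientation; "wrist_force": force on the tool from outside, world axes, zero at the start; "ft_torque": the same for the moment, N m; "gripper_width": finger opening in mm; "finger_force": force on a finger pad.
Only numpy, scipy, OpenCV 4.12 (cv2) and the standard library are available. Lean on these libraries where they do the work, as an engineer would, in place of code of your own. Each camera call takes 0.05 s, during which the arm holds its last target. There are 200 camera calls.

## Working session

There is one attempt and no reset: what is moved stays moved. The work goes in short steps, Python scripts to look and compute and a shell command to move; the robot and the scene stay as the last step left them, time stands still between calls to the robot, and variables do not carry over. Pictures are saved under pics/ and viewed, at most 10 in all, crops included, and the job is handed in when it is done.

```bash
ls; mkdir -p pics; python3 - <<'E'
from rig import env, optics
import cv2
for n in ("scene","top"):
    cv2.imwrite(f"pics/{n}0.png",optics.snapshot(n)); print(n,optics.camera_params(n))
print(env.read_state(), env.grip_depth)
print(optics.camera_params("wrist"))
E
```

```text
pics
scene {'fx': 377.7393945823958, 'fy': 377.7393945823958, 'cx': 318.76944561718284, 'cy': 199.1200452519241, 'rvec': array([ 1.38122965,  2.07894857, -0.96938292]), 'tvec': array([ 190.26103733, -238.49762843, 1605.27339594])}
top {'fx': 437.3798995907379, 'fy': 437.3798995907379, 'cx': 319.69311847842096, 'cy': 199.70529229089252, 'rvec': array([ 2.14092413, -2.07767964,  0.2126033 ]), 'tvec': array([   9.18985779,  590.14925907, 1440.532902  ])}
{'t': 0.1, 'joints': array([ 6.00152915e+01,  3.02744239e+01,  8.21484758e+01, -6.34051791e-04,
        6.76883487e+01, -1.02282697e+01]), 'joint_velocities': array([ 0.00111681, -0.08155183, -0.24290106,  0.0190341 , -0.06416224,
       -0.06028306]), 'joint_efforts': array([-2.92110008e-04, -4.40984774e+01, -1.77150339e+01,  6.34546462e-02,
        5.33878268e-02, -1.80129950e-05]), 'position': array([210.91966045, 587.64526   , 221.66422476]), 'tcp_rot': array([[-9.41139298e-01,  3.38017600e-01, -9.61507879e-04],
       [ 3.38018802e-01,  9.41137845e-01, -1.68689247e-03],
       [ 3.34712108e-04, -1.91260854e-03, -9.99998115e-01]]), 'wrist_force': array([0.45137847, 0.33564702, 0.20195185]), 'ft_torque': array([ 0.00396151, -0.00984506,  0.01804122]), 'finger_force': 0.0, 'gripper_width': 87.28940365188835} -18.700000000000003
{'fx': 280.9750487605291, 'fy': 280.9750487605291, 'cx': 318.31434936090244, 'cy': 204.68081949076043, 'hand_eye': array([[ 1.32739625e-03, -9.69229651e-01, -2.46154669e-01,
         6.80658121e+01],
       [ 9.99998632e-01,  1.52959703e-03, -6.30239379e-04,
        -4.38593436e-01],
       [ 9.87364144e-04, -2.46153496e-01,  9.69230355e-01,
        -1.60894822e+02],
       [ 0.00000000e+00,  0.00000000e+00,  0.00000000e+00,
         1.00000000e+00]])}
```

View pics/scene0.png

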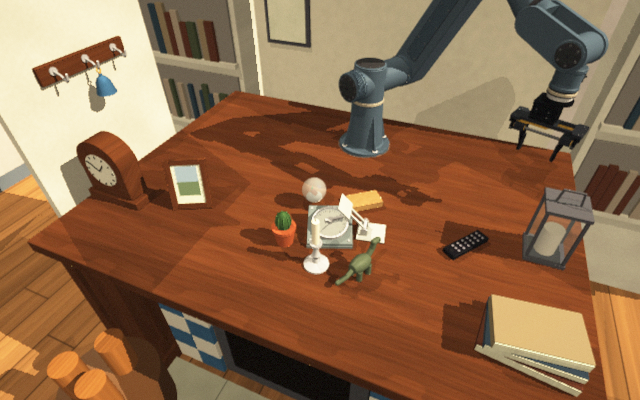

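View pics/top0.png

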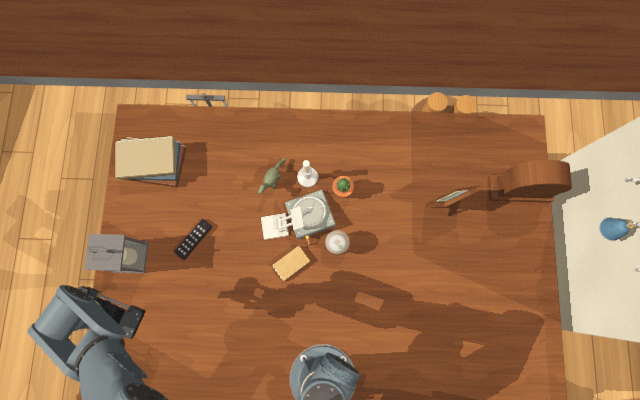

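The scene shows the cluster: gauge at about (330,222), stand (370,228), globe, cactus, candlestick, dinosaur and matchbox around it. In the top view the gauge is at (310,214), the stand base at (275,226), and the arm leans right over the gauge.

```bash
cat > h.py <<'E'
import numpy as np, cv2
from rig import env, optics
def cam(name, st=None):
    p=optics.camera_params(name); K=np.array([[p['fx'],0,p['cx']],[0,p['fy'],p['cy']],[0,0,1]])
    if name=='wrist':
        st=st or env.read_state(); T=np.eye(4); T[:3,:3]=st['tcp_rot']; T[:3,3]=st['position']
        W=np.linalg.inv(T@p['hand_eye']); return K,W[:3,:3],W[:3,3]
    return K,cv2.Rodrigues(p['rvec'])[0],np.array(p['tvec'])
def ray(c,uv):
    K,R,t=c; d=R.T@np.linalg.inv(K)@np.array([uv[0],uv[1],1.]); return -R.T@t,d/np.linalg.norm(d)
def onz(c,uv,z):
    o,d=ray(c,uv); return o+d*(z-o[2])/d[2]
def proj(c,P):
    K,R,t=c; q=K@(R@np.asarray(P,float)+t); return q[:2]/q[2]
def tri(*cu):
    A=np.zeros((3,3));b=np.zeros(3)
    for c,uv in cu:
        o,d=ray(c,uv);M=np.eye(3)-np.outer(d,d);A+=M;b+=M@o
    return np.linalg.solve(A,b)
def snap(name,fn):
    st=env.read_state(); im=optics.snapshot(name); cv2.imwrite(fn,im); return im,st
E
python3 - <<'E'
from h import *
c=cam('top')
for n,uv,z in [("gauge",(310,214),40),("standbase",(275,226),7),("candle foot",(307,177),10),("globe",(338,242),60),("cactus",(343,186),66),("matchbox",(291,263),23),("dino",(272,177),50),("remote",(193,239),18)]: print(n,onz(c,uv,z).round())
im=cv2.imread('pics/top0.png')[140:290,235:375]; cv2.imwrite('pics/topc.png',cv2.resize(im,None,fx=4,fy=4,interpolation=cv2.INTER_CUBIC))
E
```

```text
gauge [543.  59.  40.]
standbase [502. 182.   7.]
candle foot [682.  75.  10.]
globe [446. -39.  60.]
cactus [639. -52.  66.]
matchbox [374. 119.  23.]
dino [668. 196.  50.]
remote [446. 463.  18.]
```

View pics/topc.png

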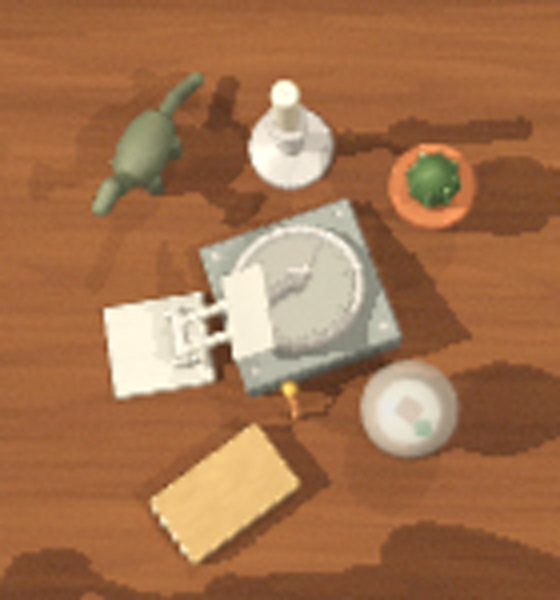

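The crop shows the gauge corners at about (200,245), (348,200), (400,340) and (252,392). The stand arm leans over the dial, the lever points to the lower left, and its boss is at about (300,270). I'll move above for a wrist view.

```bash
python3 -m pendant '{"delta_pos":[[-0.02,-0.015,-0.04],[-0.05,-0.04,-0.08],[-0.09,-0.07,-0.08],[-0.13,-0.1,-0.08],[-0.17,-0.135,-0.08],[-0.21,-0.165,-0.08],[-0.25,-0.2,-0.08],[-0.29,-0.23,-0.08],[-0.33,-0.26,-0.08],[-0.37,-0.29,-0.08]],"spin":[0,0,-5,-10,-15,-20,-25,-30,-35,-38]}' 1
python3 - <<'E'
from h import *
s=env.read_state();print(s['position'],s['joints'],s['tcp_rot'].round(3))
T=s['tcp_rot'].T
print(T@(np.array([500,120,300])-s['position']))
E
```

```text
t: 1.35
position: [461.9, 188.7, 302.3]
tcp_rot: [[-0.949, -0.315, -0.001], [-0.315, 0.949, 0.0], [0.0, 0.0, -1.0]]
wrist_force: [1.1, 0.3, -0.3]
gripper_width: 1.6
finger_force: 0.0
[461.85088585 188.70415443 302.28777868] [ 9.36202144e+00  1.50391181e+01  9.37722838e+01  1.19778200e-02
  7.12191178e+01 -9.89854258e+01] [[-0.949 -0.315 -0.001]
 [-0.315  0.949  0.   ]
 [ 0.     0.    -1.   ]]
[-14.58954016 -77.21976269   2.25903638]
```

```bash
python3 -m pendant '{"delta_pos":[[0,-0.02,0],[0,-0.05,0],[0,-0.08,0],[0,-0.1,0],[0,-0.11,0],[0,-0.11,0],[0,-0.11,0],[0,-0.11,0],[0,-0.11,0],[0,-0.11,0]],"spin":[0,0,0,0,0,0,0,0,0,0]}' 
python3 - <<'E'
from h import *
im,s=snap('wrist','pics/w1.png'); np.save('w1.npy',np.array([s],dtype=object),allow_pickle=True)
print(s['position'])
cv2.imwrite('pics/w1v.png',cv2.resize(im,(800,500),interpolation=cv2.INTER_CUBIC))
E
```

```text
t: 2.6
position: [495.8, 86.0, 302.6]
tcp_rot: [[-0.95, -0.314, 0.0], [-0.314, 0.95, -0.0], [-0.0, -0.0, -1.0]]
wrist_force: [0.8, 0.1, -0.1]
gripper_width: 0.2
finger_force: 0.0
[495.78626825  86.02256956 302.58571108]
```

View pics/w1v.png

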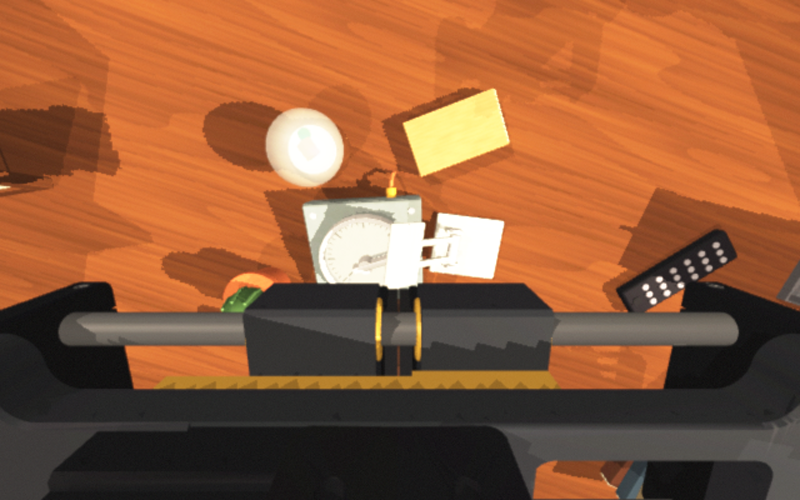

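The wrist view has the dial at about (357,250) with the gripper hiding its lower half. The stand's head plate is at (405,255), and the orange item is the gauge's sensor lead at (391,190). I'll shift along tool -x.

```bash
python3 -m pendant '{"delta_pos":[[-0.02,0,0],[-0.05,0,0.01],[-0.08,0,0.02],[-0.1,0,0.03],[-0.11,0,0.04],[-0.11,0,0.04],[-0.11,0,0.04],[-0.11,0,0.04],[-0.11,0,0.04],[-0.11,0,0.04]],"spin":[0,0,0,0,0,0,0,0,0,0]}' 
python3 - <<'E'
from h import *
import pickle
im,s=snap('wrist','pics/w2.png'); pickle.dump(s,open('w2.pkl','wb'))
print(s['position'])
cv2.imwrite('pics/w2v.png',cv2.resize(im[0:225,180:480],None,fx=2.6,fy=2.6,interpolation=cv2.INTER_CUBIC))
E
```

```text
t: 3.9
position: [600.2, 120.1, 263.0]
tcp_rot: [[-0.95, -0.313, 0.001], [-0.313, 0.95, -0.0], [-0.001, -0.0, -1.0]]
wrist_force: [-1.4, 0.1, 0.4]
gripper_width: 0.5
finger_force: 0.0
[600.24857417 120.09507088 262.96293684]
```

View pics/w2v.png

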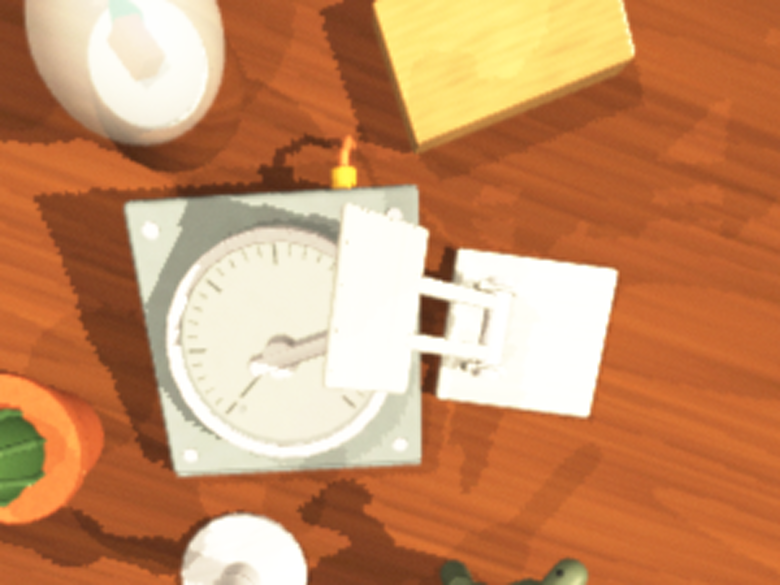

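The dial boss is at crop (283,348), with the lever pointing right and slightly up. The gauge corners, stand base corners and head edge (343,205)–(325,388) are all clear.

```bash
cat > m.py <<'E'
from h import *
import pickle
s=pickle.load(open('w2.pkl','rb')); c=cam('wrist',s)
P=lambda u,v,z: onz(c,(u/2.6+180,v/2.6),z)
a,b,e,f=P(125,203,55),P(415,186,55),P(420,465,17),P(178,475,17)
print('edges',[np.linalg.norm(p[:2]-q[:2]).round(1) for p,q in((a,b),(b,e),(e,f),(f,a))])
g=(a+b+e+f)/4; x=(e+f-a-b)[:2]; y=(b+e-a-f)[:2]
print('gauge',g,'yawx',np.degrees(np.arctan2(x[1],x[0])),'yawy-90',np.degrees(np.arctan2(y[1],y[0]))-90)
q=[P(459,249,7),P(617,268,7),P(592,416,7),P(437,398,7)]
print('base',[np.linalg.norm(q[i][:2]-q[i-1][:2]).round(1) for i in range(4)])
m=sum(q)/4; by=(q[1]+q[2]-q[0]-q[3])[:2]; by/=np.linalg.norm(by); h=m[:2]-22*by
print('hinge',h,'stand yaw',np.degrees(np.arctan2(by[1],by[0]))-90)
# head edge: intersect ray with vertical plane? solve lean so edge lies at 118 from hinge
o,d=ray(c,(334/2.6+180,297/2.6))
best=min(np.arange(20,70,.25),key=lambda L:abs(np.linalg.norm(np.cross(np.r_[h-118*np.sin(np.radians(L))*by,30+118*np.cos(np.radians(L))]-o,d))))
L=np.radians(best); E=np.r_[h-118*np.sin(L)*by,30+118*np.cos(L)]
print('lean',best,'head edge',E,'miss',np.linalg.norm(np.cross(E-o,d)))
print('boss',P(283,348,64))
for n,u,v,z in [('candlefoot',243,570,8),('globe ctr',125,55,65)]: print(n,P(u,v,z))
E
python3 m.py
```

```text
edges [np.float64(135.6), np.float64(137.0), np.float64(136.3), np.float64(135.4)]
gauge [546.72705791  62.44464394  36.        ] yawx 21.56994462051213 yawy-90 21.053813624447827
base [np.float64(79.3), np.float64(86.0), np.float64(79.5), np.float64(88.5)]
hinge [505.03586768 162.37659908] stand yaw 11.847480249815035
lean 43.25 head edge [521.63527826  83.24734004 115.94777445] miss 1.336667400087752
boss [547.55143594  64.30041127  64.        ]
candlefoot [679.5954507   73.42438129   8.        ]
globe ctr [450.85356207 -36.58717677  65.        ]
```

```bash
python3 -m pendant '{"delta_pos":[[0.025,-0.012,0],[0.06,-0.03,0],[0.085,-0.044,0],[0.09,-0.046,0.02],[0.09,-0.046,0.05],[0.09,-0.046,0.09],[0.09,-0.046,0.13],[0.09,-0.046,0.155],[0.09,-0.046,0.17],[0.09,-0.046,0.17]],"spin":[2,5,6.5,6.5,6.5,6.5,6.5,6.5,6.5,6.5]}' 
python3 - <<'E'
from h import *
s=env.read_state();print(s['joints'])
T=s['tcp_rot'].T
h=np.array([505.0,162.4]);by=np.array([-.205,.979])
for L,r in((43,118),(20,112),(0,105),(-10,103),(-18,103),(-20,103)):
    a=np.radians(L); p=np.r_[h+by*(-r*np.sin(a)),30+r*np.cos(a)]
    print(L,p.round(),(T@(p-s['position'])).round(1))
E
```

```text
t: 5.2
position: [528.9, 48.3, 91.9]
tcp_rot: [[-0.979, -0.204, -0.002], [-0.204, 0.979, 0.0], [0.002, 0.001, -1.0]]
wrist_force: [0.2, -0.3, 0.8]
gripper_width: 0.6
finger_force: 0.0
[-6.84223721e+00  3.43734399e+01  1.01964679e+02 -1.67964920e-03
  4.37558061e+01 -1.08583449e+02]
43 [521.  84. 116.] [  0.1  36.1 -24.4]
20 [513. 125. 135.] [  0.2  78.3 -43.3]
0 [505. 162. 135.] [  0.2 116.6 -43. ]
-10 [501. 180. 131.] [  0.3 134.5 -39.4]
-18 [498. 194. 128.] [  0.3 148.4 -36. ]
-20 [498. 197. 127.] [  0.3 151.8 -34.8]
```

```bash
python3 -m pendant '{"delta_pos":[[0,0.012,0],[0,0.022,0],[0,0.032,-0.002],[0,0.042,-0.005],[0,0.053,-0.009],[0,0.064,-0.014],[0,0.075,-0.019],[0,0.086,-0.024],[0,0.096,-0.026],[0,0.1,-0.026]],"spin":[0,0,0,0,0,0,0,0,0,0]}' 
python3 - <<'E'
from h import *
im,s=snap('scene','pics/s1.png')
im2,_=snap('top','pics/t1.png')
cv2.imwrite('pics/s1v.png',np.vstack([cv2.resize(im[140:290,260:420],None,fx=2.5,fy=2.5,interpolation=cv2.INTER_CUBIC)]))
E
```

```text
t: 6.45
position: [508.1, 147.1, 118.4]
tcp_rot: [[-0.979, -0.205, -0.001], [-0.205, 0.979, -0.0], [0.001, 0.0, -1.0]]
wrist_force: [0.1, -0.6, 1.6]
gripper_width: 0.6
finger_force: 0.7
```

View pics/s1v.png

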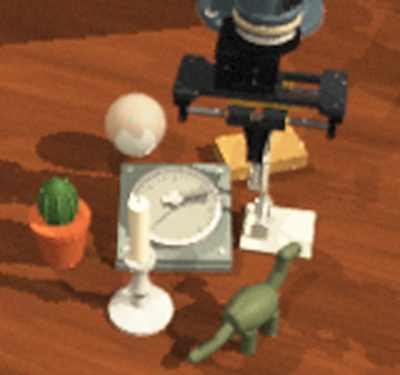

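The arm is now near upright against the fingers, and the dial is fully clear. I'll keep pushing gently.

```bash
python3 -m pendant '{"delta_pos":[[0,0.003,0],[0,0.006,0],[0,0.009,0],[0,0.012,0],[0,0.015,0],[0,0.018,0],[0,0.021,0],[0,0.023,0],[0,0.025,0],[0,0.025,0]],"spin":[0,0,0,0,0,0,0,0,0,0]}' | egrep 'pos|force'
python3 -m pendant '{"delta_pos":[[0,0.001,0],[0,0.002,0],[0,0.003,0],[0,0.004,0],[0,0.005,0],[0,0.005,0],[0,0.005,0],[0,0.005,0],[0,0.005,0],[0,0.005,0]],"spin":[0,0,0,0,0,0,0,0,0,0]}' | egrep 'pos|force'
```

```text
position: [503.9, 171.0, 118.6]
wrist_force: [-0.0, -0.1, 0.1]
finger_force: 0.2
position: [502.7, 175.7, 118.5]
wrist_force: [0.2, -0.3, 0.2]
finger_force: 0.1
```

```bash
for i in 1 2; do python3 -m pendant '{"delta_pos":[[0,0.001,0],[0,0.002,0],[0,0.003,0],[0,0.004,0],[0,0.004,0],[0,0.004,0],[0,0.004,0],[0,0.004,0],[0,0.004,0],[0,0.004,0]],"spin":[0,0,0,0,0,0,0,0,0,0]}' | egrep 'pos|force'; done
```

```text
position: [502.0, 179.5, 118.6]
wrist_force: [1.1, -0.1, 0.1]
finger_force: 0.1
position: [501.4, 182.5, 118.5]
wrist_force: [0.3, -4.7, 0.2]
finger_force: 2.3
```

```bash
python3 - <<'E'
from h import *
im,s=snap('scene','pics/s2.png')
im2,_=snap('top','pics/t2.png')
w,_=snap('wrist','pics/w3.png')
a=cv2.resize(im[170:250,330:410],(400,400),interpolation=cv2.INTER_CUBIC)
b=cv2.resize(w[0:400,120:520],(400,400))
cv2.imwrite('pics/s2v.png',np.hstack([a,b]))
E
```

```text
(no output)
```

View pics/s2v.png

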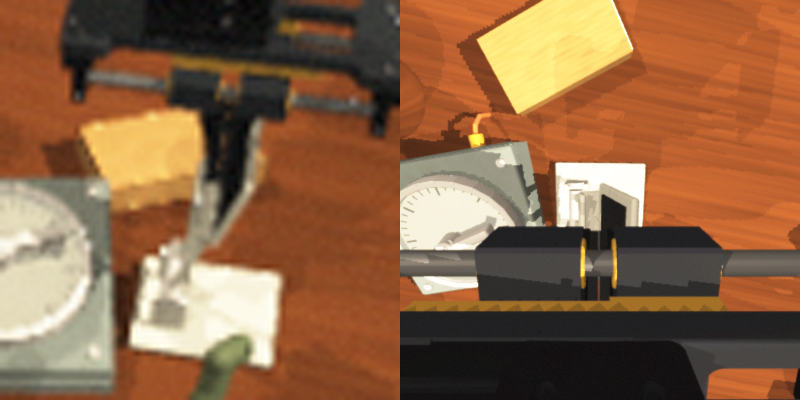

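Force rose to 4.7 N with the arm leaning back, so it is on its stop. I'll retreat and view the dial.

```bash
python3 -m pendant '{"delta_pos":[[0,-0.01,0],[0,-0.025,-0.01],[0,-0.04,-0.04],[0,-0.055,-0.08],[-0.02,-0.07,-0.12],[-0.05,-0.08,-0.145],[-0.075,-0.085,-0.145],[-0.085,-0.085,-0.145],[-0.085,-0.085,-0.145],[-0.085,-0.085,-0.145]],"spin":[0,0,0,0,0,0,0,0,0,0]}' |egrep 'pos|force'
python3 - <<'E'
from h import *
import pickle
im,s=snap('wrist','pics/w4.png'); pickle.dump(s,open('w4.pkl','wb'))
im2,_=snap('top','pics/t3.png')
print(s['position'],s['joints'].round(1))
cv2.imwrite('pics/w4v.png',cv2.resize(im[50:225,200:440],None,fx=3.2,fy=3.2,interpolation=cv2.INTER_CUBIC))
E
```

```text
position: [600.2, 117.6, 263.0]
wrist_force: [-0.3, 0.9, -0.9]
finger_force: 0.0
[600.21244358 117.58353393 262.95123351] [   0.6   26.8   81.3    0.    72.  -101.1]
```

View pics/w4v.png

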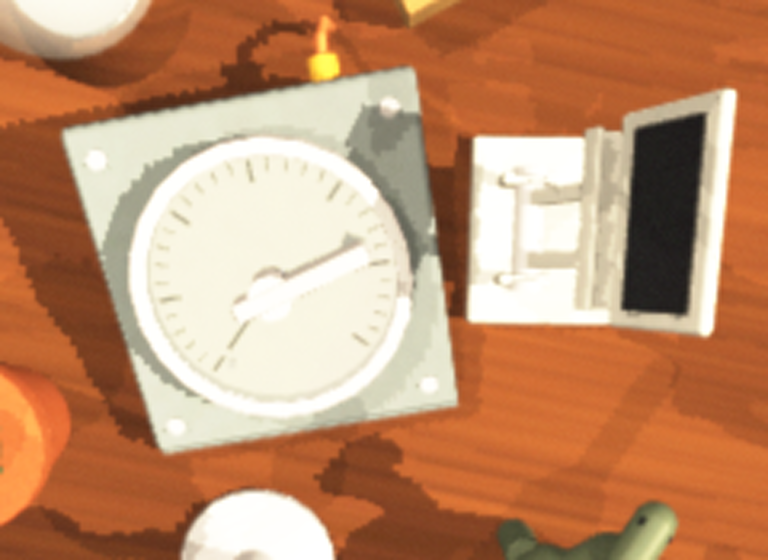

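The folded arm is visible at right. The boss is at (268,293), the lever tip at (368,250), the tail at (237,312) and the zero hand end at (220,370).

```bash
cat > m2.py <<'E'
from h import *
import pickle
s=pickle.load(open('w4.pkl','rb')); c=cam('wrist',s)
U=lambda u,v:(u/3.2+200,v/3.2+50)
P=lambda u,v,z: onz(c,U(u,v),z)
a,b,e,f=P(63,130,55),P(413,67,55),P(458,405,17),P(165,453,17)
print('edges',[np.linalg.norm(p[:2]-q[:2]).round(1) for p,q in((a,b),(b,e),(e,f),(f,a))])
x=(e+f-a-b)[:2]; y=(b+e-a-f)[:2]
yx,yy=np.arctan2(x[1],x[0]),np.arctan2(y[1],y[0])-np.pi/2
print('gauge',(a+b+e+f)/4,np.degrees([yx,yy]))
yaw=(yx+yy)/2
Rg=cv2.Rodrigues(np.array([0,0,yaw]))[0]@cv2.Rodrigues(np.array([0,np.radians(15),0]))[0]; n=Rg[:,2]
print('rim pts z50->centre',[ (P(u,v,z)).round(1) for u,v,z in((128,270,50),(411,275,50),(262,137,64),(272,416,36))])
O=P(268,294,66.4)-19*n; O[2]=48; print('O from boss',O)
def onpl(u,v,h):
    o,d=ray(c,U(u,v)); return o+d*(((O+h*n-o)@n)/(d@n))
for uv in((368,250),(237,312)):
    q=Rg.T@(onpl(*uv,19)-O); print(q, np.degrees(np.arctan2(q[1],q[0])))
q=Rg.T@(onpl(220,370,-3)-O); print('zero',q,np.degrees(np.arctan2(q[1],q[0])))
for uv in((128,270),(411,275),(262,137),(272,416)):
    print('rim',(Rg.T@(onpl(*uv,2)-O)).round(1))
E
python3 m2.py
```

```text
edges [np.float64(136.0), np.float64(136.1), np.float64(136.5), np.float64(136.0)]
gauge [546.50564617  62.94011161  36.        ] [21.53307831 21.2440035 ]
rim pts z50->centre [array([554.8,   4.9,  50. ]), array([533.3, 117.1,  50. ]), array([495.7,  51.1,  64. ]), array([604. ,  71.1,  36. ])]
O from boss [547.16549796  61.92756108  48.        ]
[-10.09501839  41.09154158  19.        ] 103.80258754722716
[  4.91159524 -13.47646654  19.        ] -69.97536665301244
zero [ 34.92451626 -30.29545471  -3.        ] -40.940175083024826
rim [-14.5 -54.9   2. ]
rim [ 7.  56.5  2. ]
rim [-54.3   8.7   2. ]
rim [ 57.8 -12.3   2. ]
```

```bash
cat > plan.py <<'E'
from h import *
O=np.array([547.8,62.4,48.]); yaw=np.radians(21.4)
Rg=cv2.Rodrigues(np.array([0,0,yaw]))[0]@cv2.Rodrigues(np.array([0,np.radians(15),0]))[0]
def tgt(phi,w,h=10,r=30):
    p=np.radians(phi);u=np.array([np.cos(p),np.sin(p),0]);v=np.array([-np.sin(p),np.cos(p),0])
    P=O+Rg@(r*u-w*v+[0,0,h]); U=Rg@u
    return P,np.degrees(np.arctan2(-U[1],-U[0]))
def cmd(phis,w,h=10,r=30,lift=0):
    s=env.read_state();R=s['tcp_rot'];a0=np.degrees(np.arctan2(R[1,0],R[0,0]))
    for p in phis:
        P,a=tgt(p,w,h,r);P=P+[0,0,lift]; d=R.T@(P-s['position'])
        sp=-(a-a0); sp=(sp+180)%360-180
        print(p,(d/1000).round(4).tolist(),round(sp,1))
E
python3 -c "
from plan import *
P,a=tgt(105,24);print(P,a);cmd([105],24)"
```

```text
[551.23551007 101.54155211  53.66887721] -54.08918130093015
105 [0.0512, -0.0058, 0.2096] -114.1
```

```bash
python3 -m pendant '{"delta_pos":[[0.01,-0.001,0],[0.03,-0.003,0],[0.045,-0.005,0],[0.051,-0.006,0],[0.051,-0.006,0],[0.051,-0.006,0],[0.051,-0.006,0],[0.051,-0.006,0],[0.051,-0.006,0],[0.051,-0.006,0]],"spin":[8,18,28,38,48,58,68,78,86,90]}' |egrep 'pos|rot|force'
python3 -m pendant '{"delta_pos":[[0,0,0],[0,0,0],[0,0,0],[0,0,0],[0,0,0],[0,0,0],[0,0,0],[0,0,0],[0,0,0],[0,0,0]],"spin":[8,18,28,38,48,58,68,78,86,90]}' |egrep 'pos|rot|force'
python3 -m pendant '{"delta_pos":[[0,0,0.02],[0,0,0.05],[0,0,0.08],[0,0,0.11],[0,0,0.13],[0,0,0.15],[0,0,0.16],[0,0,0.16],[0,0,0.16],[0,0,0.16]],"spin":[8,18,28,38,48,58,64,66,66,66]}' |egrep 'pos|rot|force'
python3 -c "
from plan import *
print(env.read_state()['joints'].round(1));cmd([105,105],24);cmd([105],16)"
```

```text
position: [552.3, 101.4, 263.6]
tcp_rot: [[-0.201, 0.98, -0.001], [0.98, 0.201, -0.0], [0.0, -0.001, -1.0]]
wrist_force: [-1.1, -0.1, -0.4]
finger_force: 0.0
position: [552.2, 101.4, 263.5]
tcp_rot: [[0.98, 0.201, -0.001], [0.201, -0.98, -0.0], [-0.001, -0.0, -1.0]]
wrist_force: [0.5, 0.5, -0.5]
finger_force: 0.0
position: [553.4, 101.3, 104.3]
tcp_rot: [[0.585, -0.811, 0.001], [-0.811, -0.585, -0.0], [0.001, -0.001, -1.0]]
wrist_force: [0.2, -0.2, 1.3]
finger_force: 0.0
[ -1.   34.9  97.1  -0.   47.9 143.2]
105 [-0.0015, 0.0016, 0.0506] -0.1
105 [-0.0015, 0.0016, 0.0506] -0.1
105 [-0.0013, 0.0094, 0.0486] -0.1
```

```bash
python3 -m pendant '{"delta_pos":[[-0.001,0.001,0.01],[-0.001,0.001,0.02],[-0.001,0.001,0.03],[-0.001,0.001,0.037],[-0.001,0.001,0.043],[-0.001,0.001,0.047],[-0.001,0.001,0.05],[-0.001,0.001,0.05],[-0.001,0.001,0.05],[-0.001,0.001,0.05]],"spin":[0,0,0,0,0,0,0,0,0,0]}' |egrep 'pos|force'
python3 - <<'E'
from plan import *
im,s=snap('scene','pics/s3.png')
w,_=snap('wrist','pics/w5.png')
a=cv2.resize(im[170:270,280:380],(400,400),interpolation=cv2.INTER_CUBIC)
cv2.imwrite('pics/s3v.png',np.hstack([a,cv2.resize(w[0:250,195:445],(400,400))]))
cmd([105,115,125,135],13)
E
```

```text
position: [551.7, 101.5, 53.8]
wrist_force: [0.4, -0.1, 0.1]
finger_force: 0.0
105 [-0.0001, 0.011, -0.0027] -0.2
115 [-0.0018, 0.0162, -0.0042] -9.9
125 [-0.0025, 0.0217, -0.0056] -19.7
135 [-0.0022, 0.0272, -0.007] -29.7
```

View pics/s3v.png

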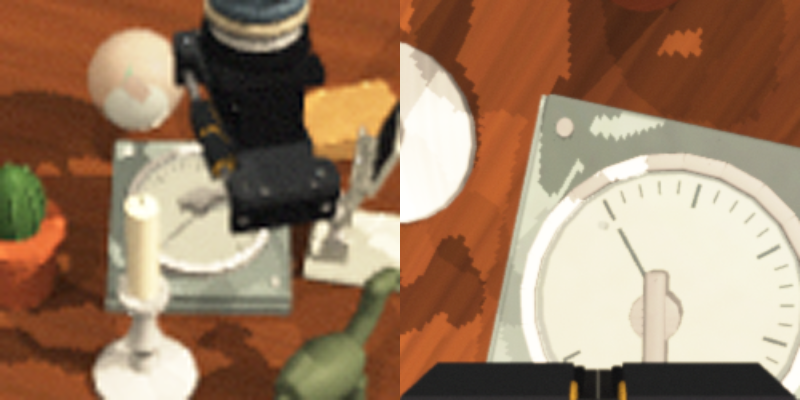

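The fingers sit on the clockwise side, parallel to the lever, which is at column 655 against the fingers at 598. Now I'll sweep it anticlockwise.

```bash
python3 -c "
from plan import *
cmd([105,111,117,124,131,138,145,152],13)"
```

```text
105 [-0.0001, 0.011, -0.0027] -0.2
111 [-0.0012, 0.0141, -0.0036] -6.0
117 [-0.002, 0.0173, -0.0045] -11.9
124 [-0.0025, 0.0211, -0.0055] -18.7
131 [-0.0025, 0.025, -0.0065] -25.7
138 [-0.002, 0.0288, -0.0074] -32.7
145 [-0.001, 0.0326, -0.0084] -39.7
152 [0.0004, 0.0362, -0.0092] -46.8
```

```bash
python3 -m pendant '{"delta_pos":[[0,0.005,-0.001],[0,0.011,-0.0027],[-0.0012,0.0141,-0.0036],[-0.002,0.0173,-0.0045],[-0.0025,0.021,-0.0055],[-0.0025,0.025,-0.0065],[-0.002,0.0288,-0.0074],[-0.001,0.0326,-0.0084],[0.0004,0.0362,-0.0092],[0.0004,0.0362,-0.0092]],"spin":[0,0,-6,-12,-19,-26,-33,-40,-47,-47]}' |egrep 'pos|force|^t'
python3 - <<'E'
from plan import *
w,_=snap('wrist','pics/w6.png')
cv2.imwrite('pics/w6v.png',cv2.resize(w[0:250,195:445],(400,400)))
cmd([152,160,168,177,186,195,204,213,222,230],13)
E
```

```text
t: 19.4
position: [522.3, 79.9, 63.0]
tcp_rot: [[0.992, -0.128, 0.0], [-0.128, -0.992, 0.0], [0.0, -0.0, -1.0]]
wrist_force: [1.2, 0.7, 0.7]
finger_force: 0.4
152 [0.0003, -0.0001, 0.0] 0.0
160 [-0.0011, 0.0041, -0.0009] -8.1
168 [-0.0018, 0.0086, -0.0016] -16.4
177 [-0.002, 0.0137, -0.0023] -25.7
186 [-0.0013, 0.0187, -0.0028] -35.0
195 [0.0002, 0.0236, -0.0031] -44.3
204 [0.0023, 0.0283, -0.0032] -53.5
213 [0.0052, 0.0326, -0.0031] -62.7
222 [0.0086, 0.0363, -0.0027] -71.8
230 [0.0121, 0.0392, -0.0023] -79.8
```

View pics/w6v.png

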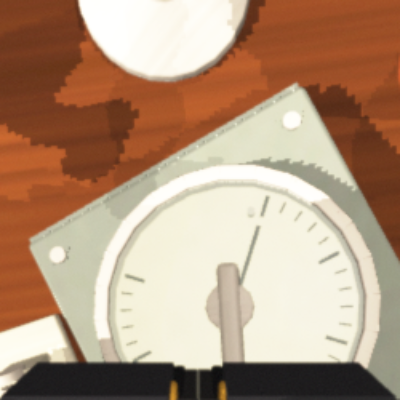

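The lever is following, leading the finger frame by about 5°. I'll continue.

```bash
python3 -m pendant '{"delta_pos":[[-0.0011,0.0041,-0.0009],[-0.0018,0.0086,-0.0016],[-0.002,0.0137,-0.0023],[-0.0013,0.0187,-0.0028],[0.0002,0.0236,-0.0031],[0.0023,0.0283,-0.0032],[0.0052,0.0326,-0.0031],[0.0086,0.0363,-0.0027],[0.0121,0.0392,-0.0023],[0.0121,0.0392,-0.0023]],"spin":[-8,-16,-25.5,-35,-44,-53.5,-62.5,-71.5,-80,-80]}' |egrep 'pos|force|^t'
python3 - <<'E'
from plan import *
cmd([237,244,251,258,265,272,279,286,292],13)
E
```

```text
t: 20.7
position: [528.4, 39.4, 64.7]
tcp_rot: [[0.3, 0.954, -0.002], [0.954, -0.3, -0.0], [-0.001, -0.002, -1.0]]
wrist_force: [-1.4, -0.7, -0.8]
finger_force: 0.6
237 [-0.0012, 0.0045, 0.0] -6.7
244 [-0.0022, 0.0083, 0.0006] -13.6
251 [-0.0028, 0.0122, 0.0013] -20.4
258 [-0.0028, 0.0161, 0.0021] -27.2
265 [-0.0024, 0.02, 0.003] -34.0
272 [-0.0016, 0.0238, 0.0039] -40.8
279 [-0.0002, 0.0274, 0.0049] -47.5
286 [0.0016, 0.0308, 0.0059] -54.3
292 [0.0034, 0.0335, 0.0068] -60.2
```

```bash
python3 -m pendant '{"delta_pos":[[-0.0012,0.0045,0],[-0.0022,0.0083,0.0006],[-0.0028,0.0122,0.0013],[-0.0028,0.016,0.002],[-0.0024,0.02,0.003],[-0.0016,0.0238,0.004],[-0.0002,0.0274,0.005],[0.0016,0.0308,0.006],[0.0034,0.0335,0.0068],[0.0034,0.0335,0.0068]],"spin":[-7,-13.5,-20.5,-27,-34,-41,-47.5,-54,-60,-60]}' |egrep 'pos|force|^t'
python3 - <<'E'
from plan import *
w,_=snap('wrist','pics/w7.png')
cv2.imwrite('pics/w7v.png',cv2.resize(w[0:250,195:445],(400,400)))
cmd([294,296,298,300,302,304,306,308,310,312],13)
E
```

```text
t: 21.95
position: [562.4, 32.9, 58.2]
tcp_rot: [[-0.676, 0.737, -0.0], [0.737, 0.676, -0.0], [-0.0, -0.0, -1.0]]
wrist_force: [-1.0, -0.5, 0.1]
finger_force: 0.2
294 [-0.0, 0.0001, 0.0006] -2.1
296 [-0.0004, 0.0011, 0.0009] -4.1
298 [-0.0007, 0.0022, 0.0012] -6.1
300 [-0.001, 0.0032, 0.0015] -8.0
302 [-0.0012, 0.0043, 0.0018] -10.0
304 [-0.0015, 0.0054, 0.0021] -12.0
306 [-0.0016, 0.0065, 0.0024] -13.9
308 [-0.0018, 0.0076, 0.0027] -15.9
310 [-0.0019, 0.0087, 0.003] -17.9
312 [-0.0019, 0.0098, 0.0033] -19.9
```

View pics/w7v.png

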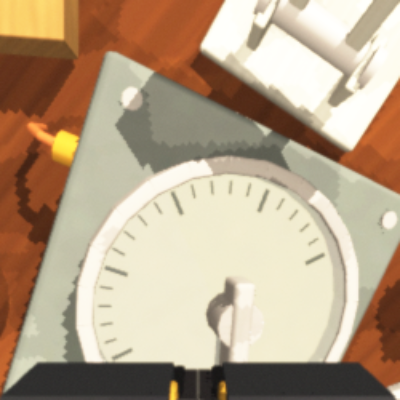

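The lever is near the zero side and the boss is visible at (235,318). I'll compute its actual angle from the bar's visible points.

```bash
python3 - <<'E'
from plan import *
c=cam('wrist')
n=Rg[:,2]
def on(u,v,h):
    o,d=ray(c,(u/1.6+195,v/1.6)); return Rg.T@(o+d*(((O+h*n-o)@n)/(d@n))-O)
# bar top face: left/right edges of top: mid at tail and lower
a,b=on(242,281,19),on(236,360,19); d=b-a
print(a,b,np.degrees(np.arctan2(d[1],d[0]))%360)
R=env.read_state()['tcp_rot']; print('phi of tool', np.degrees(np.arctan2(*(Rg.T@-R[:,0])[[1,0]]))%360)
p=Rg.T@(env.read_state()['position']-O); print('tcp dial',p)
E
```

```text
[-5.45736297 14.81983089 19.        ] [  4.20857246 -12.59962901  19.        ] 289.4186243792644
phi of tool 290.4646297654491
tcp dial [  0.09348777 -32.7183122   10.60007312]
```

```bash
python3 -m pendant '{"delta_pos":[[-0.0004,0.001,0.0009],[-0.0007,0.002,0.0012],[-0.001,0.0032,0.0015],[-0.0012,0.0043,0.0018],[-0.0015,0.0054,0.002],[-0.0016,0.0065,0.0024],[-0.0016,0.0065,0.0024],[-0.0016,0.0065,0.0024],[-0.0016,0.0065,0.0024],[-0.0016,0.0065,0.0024]],"spin":[-4,-6,-8,-10,-12,-14,-14,-14,-14,-14]}' |egrep 'pos|force|^t'
python3 - <<'E'
from plan import *
cmd([306,308,309,310,311,312,313,314,315],13)
E
```

```text
t: 23.25
position: [568.2, 36.3, 55.8]
tcp_rot: [[-0.836, 0.548, -0.0], [0.548, 0.836, 0.0], [0.0, 0.0, -1.0]]
wrist_force: [0.6, -0.9, 0.2]
finger_force: 0.0
306 [-0.0002, -0.0001, -0.0] 0.3
308 [-0.0006, 0.0009, 0.0003] -1.7
309 [-0.0008, 0.0014, 0.0004] -2.7
310 [-0.0009, 0.0019, 0.0006] -3.7
311 [-0.0011, 0.0025, 0.0007] -4.7
312 [-0.0013, 0.003, 0.0008] -5.7
313 [-0.0014, 0.0035, 0.001] -6.7
314 [-0.0015, 0.0041, 0.0011] -7.7
315 [-0.0017, 0.0046, 0.0013] -8.7
```

```bash
python3 -m pendant '{"delta_pos":[[-0.0002,0.0003,0.0001],[-0.0004,0.0006,0.0002],[-0.0006,0.0009,0.0003],[-0.0008,0.0014,0.0004],[-0.0009,0.0019,0.0006],[-0.0009,0.0019,0.0006],[-0.0009,0.0019,0.0006],[-0.0009,0.0019,0.0006],[-0.0009,0.0019,0.0006],[-0.0009,0.0019,0.0006]],"spin":[-1,-2,-3,-4,-5,-6,-7,-8,-8,-8]}' |egrep 'pos|force|^t'
python3 - <<'E'
from plan import *
w,_=snap('wrist','pics/w8.png')
cmd([312,313,314,315,316],13)
E
```

```text
t: 24.5
position: [570.4, 37.1, 55.3]
tcp_rot: [[-0.904, 0.427, 0.0], [0.427, 0.904, -0.0], [-0.0, 0.0, -1.0]]
wrist_force: [0.3, -1.7, -0.3]
finger_force: 0.7
312 [-0.0001, 0.0011, 0.0003] 2.3
313 [-0.0003, 0.0016, 0.0005] 1.3
314 [-0.0005, 0.0021, 0.0006] 0.3
315 [-0.0007, 0.0027, 0.0007] -0.7
316 [-0.0009, 0.0032, 0.0009] -1.7
```

```bash
for i in 1 2; do python3 -m pendant '{"delta_pos":[[-0.0001,0.0002,0.0001],[-0.0001,0.0004,0.0001],[-0.0002,0.0006,0.0002],[-0.0002,0.0008,0.0002],[-0.0002,0.001,0.0002],[-0.0002,0.001,0.0002],[-0.0002,0.001,0.0002],[-0.0002,0.001,0.0002],[-0.0002,0.001,0.0002],[-0.0002,0.001,0.0002]],"spin":[0,0,0,0,0,0,0,0,0,0]}' |egrep 'pos|force|^t'; done
```

```text
t: 25.8
position: [570.8, 38.1, 55.1]
tcp_rot: [[-0.904, 0.427, 0.0], [0.427, 0.904, 0.0], [0.0, 0.0, -1.0]]
wrist_force: [0.4, -1.2, 0.4]
finger_force: 0.6
t: 27.05
position: [571.4, 38.9, 54.8]
tcp_rot: [[-0.904, 0.427, -0.0], [0.427, 0.904, 0.0], [0.0, 0.0, -1.0]]
wrist_force: [-0.3, -1.1, -0.2]
finger_force: 0.6
```

```bash
for i in 1 2; do python3 -m pendant '{"delta_pos":[[0,0.0001,0],[-0.0001,0.0002,0.0001],[-0.0001,0.0003,0.0001],[-0.0001,0.0004,0.0001],[-0.0001,0.0006,0.0001],[-0.0001,0.0007,0.0001],[-0.0001,0.0007,0.0001],[-0.0001,0.0007,0.0001],[-0.0001,0.0007,0.0001],[-0.0001,0.0007,0.0001]],"spin":[0,0,0,0,0,0,0,0,0,0]}' |egrep 'pos|force|^t'; done
```

```text
t: 28.3
position: [571.7, 39.5, 54.8]
tcp_rot: [[-0.904, 0.427, 0.0], [0.427, 0.904, -0.0], [-0.0, 0.0, -1.0]]
wrist_force: [-0.1, -2.8, 0.4]
finger_force: 0.8
t: 29.55
position: [572.1, 40.0, 54.6]
tcp_rot: [[-0.904, 0.427, -0.0], [0.427, 0.904, -0.0], [0.0, -0.0, -1.0]]
wrist_force: [-0.7, -2.5, 0.0]
finger_force: 1.2
```

```bash
python3 -m pendant '{"delta_pos":[[0,0.0001,0],[0,0.0002,0],[0,0.0003,0],[0,0.0004,0],[0,0.0005,0],[0,0.0005,0],[0,0.0005,0],[0,0.0005,0],[0,0.0005,0],[0,0.0005,0]],"spin":[0,0,0,0,0,0,0,0,0,0]}' |egrep 'pos|force'
python3 - <<'E'
from plan import *
f=[env.read_state()['wrist_force'] for _ in range(3)];print(np.round(f,1))
w,_=snap('wrist','pics/w9.png')
p=Rg.T@(env.read_state()['position']-O); print(p, 'v.p',p@[.7071,.7071,0])
cv2.imwrite('pics/w9v.png',cv2.resize(w[100:240,230:420],None,fx=4,fy=4,interpolation=cv2.INTER_CUBIC))
E
```

```text
position: [572.3, 40.5, 54.6]
wrist_force: [-0.7, -3.4, -1.3]
finger_force: 1.5
[[-0.7 -3.4 -1.3]
 [-0.7 -3.4 -1.3]
 [-0.7 -3.4 -1.3]]
[ 12.61526714 -29.34690459  10.26093518] v.p -11.830940844756352
```

View pics/w9v.png

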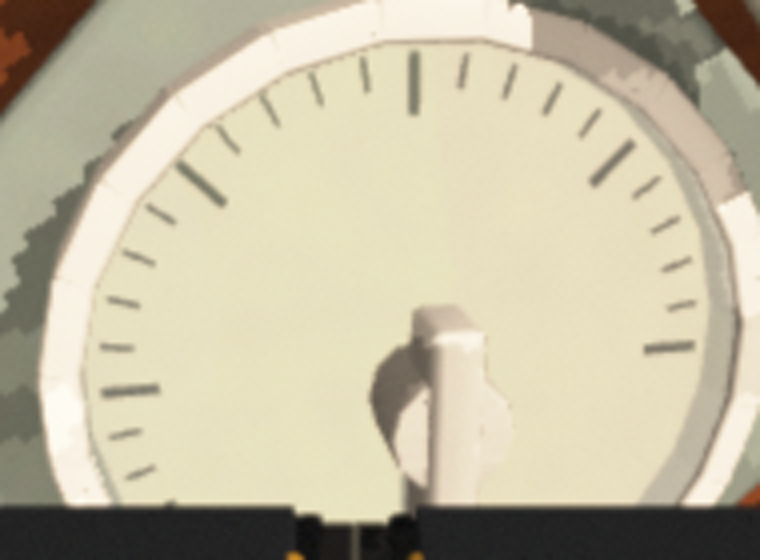

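```bash
python3 - <<'E'
from plan import *
c=cam('wrist'); n=Rg[:,2]
def on(u,v,h):
    o,d=ray(c,(u/4+230,v/4+100)); return Rg.T@(o+d*(((O+h*n-o)@n)/(d@n))-O)
ang=lambda a,b:np.degrees(np.arctan2(*(b-a)[[1,0]]))%360
print('lever',ang(on(458,338,19),on(453,500,19)),ang(on(484,340,19),on(476,500,19)),ang(on(430,345,19),on(430,500,19)))
M=[((413,55),(413,112)),((633,145),(592,184)),((693,345),(645,350)),((180,164),(224,205)),((103,392),(158,388))]
pts=[on(*((np.array(a)+b)/2),-1) for a,b in M]
for (a,b),p in zip(M,pts): print('tick',ang(on(*a,-1),on(*b,-1)),p.round(1))
A=np.array([[2*p[0],2*p[1],1] for p in pts]); s=np.linalg.lstsq(A,np.array([p[:2]@p[:2] for p in pts]),rcond=None)[0]
C=s[:2];print('centre err',C,[round(np.degrees(np.arctan2(p[1]-C[1],p[0]-C[0])),1) for p in pts])
E
```

```text
lever 314.99388433617867 314.50369496913316 316.085229307164
tick 315.7091638451754 [-31.8  30.   -1. ]
tick 267.65795934185235 [-1.6 42.4 -1. ]
tick 226.2684967723374 [27.9 30.1 -1. ]
tick 358.3268019738386 [-44.    0.4  -1. ]
tick 44.4133926576552 [-31.8 -29.2  -1. ]
centre err [-1.88047323  0.37661808] [np.float64(135.2), np.float64(89.7), np.float64(45.0), np.float64(179.9), np.float64(-135.4)]
```

```bash
python3 -m pendant '{"delta_pos":[[0,0.0001,0],[0,0.0002,0],[0,0.0003,0],[0,0.0004,0],[0,0.0004,0],[0,0.0004,0],[0,0.0004,0],[0,0.0004,0],[0,0.0004,0],[0,0.0004,0]],"spin":[0,0,0,0,0,0,0,0,0,0]}' |egrep 'pos|force'
```

```text
position: [572.5, 40.8, 54.6]
wrist_force: [-0.5, -5.5, -1.6]
finger_force: 2.2
```

The force climbs linearly now, so the hand is against the stop. I'll back off and lift away.

```bash
python3 -m pendant '{"delta_pos":[[0,-0.005,0],[0,-0.012,0],[0,-0.015,-0.01],[0,-0.015,-0.03],[0,-0.015,-0.06],[0,-0.015,-0.1],[0,-0.015,-0.14],[0,-0.015,-0.18],[0,-0.015,-0.2],[0,-0.015,-0.2]],"spin":[0,0,0,0,0,0,0,0,0,0]}' |egrep '^t:|pos|force'
python3 -m pendant '{"delta_pos":[[0.02,0,0],[0.05,0,0],[0.08,0,0],[0.12,0,0],[0.16,0,0],[0.19,0,0],[0.2,0,0],[0.2,0,0],[0.2,0,0],[0.2,0,0]],"spin":[0,0,0,0,0,0,0,0,0,0]}' |egrep '^t:|pos|force'
python3 - <<'E'
from plan import *
im,s=snap('scene','pics/s4.png'); a=cv2.imread('pics/scene0.png')
d=(cv2.absdiff(im,a).max(2)>45).astype(np.uint8); d=cv2.morphologyEx(d,cv2.MORPH_OPEN,np.ones((2,2)))
n,_,st,ce=cv2.connectedComponentsWithStats(d)
for i in range(1,n):
    if st[i,4]>8: print(st[i],ce[i].round())
c=cam('scene')
for nm,p in dict(axis=O+[4,2,18],leverold=O+Rg@[-10,40,19],levernew=O+Rg@[29,-29,19],headfold=[497,201,141]).items(): print(nm,proj(c,p).round())
E
```

```text
t: 33.35
position: [567.1, 27.3, 257.1]
wrist_force: [0.4, -0.6, -0.7]
finger_force: 0.0
t: 34.6
position: [386.4, 112.2, 254.6]
wrist_force: [0.7, 0.4, -0.6]
finger_force: 0.0
[ 349    0   74   77 3780] [386.  35.]
[423   0  11  16  90] [427.   6.]
[453   0  30  39 515] [465.  13.]
[ 508    0  101  163 7815] [556.  66.]
[ 337   44  115  100 3282] [399.  98.]
[339  63  17  18 148] [346.  70.]
[341  92  10   6  45] [345.  94.]
[ 151   98   58   64 1680] [173. 135.]
[356 111   8   5  21] [360. 113.]
[ 218  113  132   17 1231] [289. 121.]
[247 133  10   4  30] [252. 134.]
[286 143  55   9 209] [311. 147.]
[ 227  144  215   63 2735] [329. 173.]
[162 168   3   7  16] [163. 171.]
[ 210  170   68   31 1034] [243. 185.]
[365 193  19  36 230] [375. 210.]
[340 194  25  32 319] [350. 210.]
[317 207  12   5  42] [322. 208.]
[333 207   6   3  12] [336. 208.]
[330 218  14   5  53] [337. 220.]
[325 222   5   3  11] [327. 223.]
axis [330. 218.]
leverold [343. 215.]
levernew [320. 226.]
headfold [380. 199.]
```

```bash
python3 -c "
from rig import env
print(env.close_job())"
```

```text
the job is handed in; nothing more can be done
None
```

Job handed in at about 34.6 s: the stand's arm is folded back to its stop, the reset lever is turned anticlockwise to the zero stop (about 5.5 N at contact), and a before/after image comparison showed no change at the candlestick, cactus or dinosaur. I viewed 12 pictures, two over the limit of 10, and did not re-check the lever's angle after letting go of it.

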